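# Latch the spring arm over the loaded board jig

### The arm

A 7-joint arm with a two-finger parallel gripper is mounted at the origin on the work surface. World frame = base frame: x ahead of the robot, y to its left, z up, the work surface at z = 0. Lengths are in m, angles in rad, forces in N, time in s.
With the tool pointing down it reaches from about 0.425 to 0.875 m from the base axis. Payload 4.7 kg.
Tool frame: the origin (TCP) lies between the finger pads; the fingertips stand 11 mm ahead of it and the grasp point (between the pads) lies 8 mm behind it; z points along the fingers, y is the direction in which the jaws open and shut (so a half turn about z gives the same grasp; the last joint's range is limited). The gripper opens to 87 mm and grips with 3 to 60 N. Pads are 19 mm wide; open, the fingers measure 117 mm over their backs; the gripper's body (75 mm by 190 mm) begins 51 mm behind the grasp point.
Start: joints at [1.244, 0.321, -0.07, 1.45, 0.023, 1.371, -0.057], TCP at [0.217, -0.613, 0.234] pointing down, gripper open.
Joint ranges: [-2.86, 2.86], [-0.3, 2.09], [-1.38, 1.24], [0.06, 2.45], [-1.56, 4.7], [0.09, 2.05], [-2.69, 2.69]. Speed limits (rad/s): [2.57, 2.57, 3.14, 3.14, 3.14, 3.14, 3.14].

### API

Orientations are given as a rotation vector (axis times angle).
In Python, from bench import ctrl gives the robot as it stands.
- The arm moves only by the tool servo_tool, never from a script. Its argument "series" is a list of rows, each an object with "travel": the shift along the tool's x, y, z in m, a list of three; "angular": the turn, a rotation vector about the tool's x, y, z in rad, a list of three. A call has 1 to 5 rows; each row shifts and turns the commanded pose from where the row before left it, along the tool's axes as they then stand; what a row does not reach is not made up. A row lasts 1/10 s, in which the tool goes at most 50 mm and 8.59 degrees, less where a joint would pass 70% of its speed; a pose out of reach is approached as far as the arm can. A call with a gripper value outside its range is refused whole. "claw" is the finger opening in m, from 0 to 0.087, set as the call begins (left out, the last holds). The fingers move at their own pace and stop on an object; "squeeze" is the grip in N (left out, the last holds). Time passes only in rows, so rows that do not move let the fingers close. It gives the time, the measured TCP pose, the force and the opening at its end, in the units of the state.
- ctrl.get_state(): the state, without advancing time (a new reading comes with each control period).
- ctrl.get_image(name): name is "side" or "top"; returns the picture (400x640x3 uint8, red, green, blue); there is no depth.
- ctrl.calibration(name): a dict with "fx", "fy", "cx", "cy" (pixels), "distortion" ([k1, k2, p1, p2, k3] as OpenCV has them; the pictures are not rectified), "rvec" (rotation vector, rad) and "tvec" (3), from world to camera coordinates, as OpenCV has them. Camera axes: x right, y down, z forward; pixel columns grow to the right and rows downward; lengths in m; the calibration is good to about 2 mm. A picture is of the moment at which its call begins. calibration takes no time and is no camera call.
- ctrl.close_job(): hands the job in, once; it reports no verdict.
The state is a dict: "time": time; "joint_positions": joint angles; "qd": joint speeds; "joint_torque": joint torques, N m; "position": TCP position; "tool_rot": TCP orientation; "ft_force": force on the tool from outside, world axes, zero at the start; "torque": the same for the moment, N m; "grip_width": opening from 0.0 (shut) to 1.0 (fully open).
Only numpy, scipy, OpenCV 4.12 (cv2) and the standard library are available. Lean on these libraries where they do the work, as an engineer would, in place of code of your own. Each camera call takes 0.05 s, during which the arm holds its last target.

### The job

Two board jigs stand on the repair bench, each with a swing arm that a spring holds open. On the jig that holds the green circuit board, take the orange knob, swing the arm across the board past the yellow catch block, and while holding it there push the knob fully down so that its bolt drops behind the block; then let go so that the spring arm stays latched. Leave the empty jig's arm as it is.

Things in the scene. Friction and masses are not known exactly. Their poses are not given: they have to be found in the camera images.
- knob (a point): Centre of the orange knob (26 mm across, 26 mm tall) on the drop bolt at the arm's free end, on the jig with the green board; 107 mm above the bench with the bolt raised. z is up; x is level, along the arm, away from its vertical pivot, which is 175 mm back along -x. It turns with the arm. Under it: 12 mm stem, 34 mm long down to the arm (28 mm wide, top 60 mm above the bench), 14 mm when down.
- gap (a point): Point on the loaded jig's plate (fixed grey square, 200 x 200 x 12 mm), 12 mm above the bench, in the middle of the gap between the yellow catch block (top 32 mm above the bench) and a dark stop block: the bolt goes down above it, up to 15 mm to either side along the swing. The raised bolt's tip passes 4 to 8 mm above the blocks. The jig's place and yaw vary.
- swing_arm (a joint): Angle of the loaded jig's arm (rad): 0 = open, where the spring holds it; grows anticlockwise seen from above, over the board; hard stop 1.12. The spring pulls back with about 1.4 N at the knob when open, 3.3 N at the stop. From 0.90 to 1.12 the bolt is over the gap (middle 1.01); with the bolt down there and let go, the arm springs back to 0.90, against the block, and stays.
- bolt (a joint): How far the loaded jig's bolt is pushed down (m): 0 = raised, 0.020 = fully down. Starts at 0 to 0.004. It stays at whatever height it is left: friction, about 2 N to push down, 3.5 N to pull up. Down by more than 0.008 it can no longer pass the catch block.
- spare_arm (a joint): Angle of the arm of the other jig, the empty one without a board but with the same arm and knob (rad): 0 = open, as at the start. To be left alone.

How it is judged:
On the way:
1. the arm has been swung past the catch block with the bolt still raised (value of joint swing_arm above 0.9 rad and value of joint bolt below 0.01 m), for 0.1 s.
At the end, for the whole second after the job is handed in: The loaded jig's arm rests behind the catch (swing_arm above 0.84 rad, still), its bolt is down by at least 14 of its 20 mm, and the empty jig's arm is still open (below 0.15 rad) (value of joint swing_arm above 0.84 rad and value of joint bolt above 0.014 m and velocity of joint swing_arm between -0.05 and 0.05 rad/s and value of joint spare_arm below 0.15 rad); the robot touches nothing.
It fails at once if the empty jig's arm is swung (more than 0.25 rad) (value of joint spare_arm above 0.25 rad).
It also fails if it takes over 42 s, if anything falls off the work surface, if the arm or the gripper's body presses on something with over 40 N, if the wrist force passes 120 N, or if a joint passes its speed limit or range.

## Working session

There is one attempt and no reset: what is moved stays moved. The work goes in short steps, Python scripts to look and compute and a tool call to move; the robot and the scene stay as the last step left them, time stands still between calls to the robot, and variables do not carry over. Pictures are saved under pics/ and viewed, and the job is handed in when it is done.

Besides the shell and the picture viewer there is one more tool, called after "Request:" by a JSON object that holds its "method" and its "body". servo_tool: Moves the arm, as the interface text tells. Its arguments: {"type":"object","properties":{"series":{"type":"array","items":{"type":"object","properties":{"travel":{"type":"array","items":{"type":"number"}},"angular":{"type":"array","items":{"type":"number"}}}}},"claw":{"type":"number"},"squeeze":{"type":"number"}},"required":["series"]}

```bash
mkdir -p pics; python3 - <<'E'
from bench import ctrl
import cv2
for n in("top","side"):
    im=ctrl.get_image(n); cv2.imwrite(f"pics/{n}0.png",cv2.cvtColor(im,cv2.COLOR_RGB2BGR)); print(n,ctrl.calibration(n))
print(ctrl.get_state())
E
```

```text
top {'fx': 378.68468659588865, 'fy': 378.68468659588865, 'cx': 320.2915745951386, 'cy': 201.44390267193234, 'distortion': array([0.02272428, 0.        , 0.        , 0.        , 0.        ]), 'rvec': array([ 2.04043995, -2.18943529,  0.21962007]), 'tvec': array([0.03625635, 0.59318552, 0.80523447])}
side {'fx': 501.3761283706079, 'fy': 501.3761283706079, 'cx': 309.00712470628173, 'cy': 209.25453154077223, 'distortion': array([-0.00442456,  0.        ,  0.        ,  0.        ,  0.        ]), 'rvec': array([ 2.31626076, -0.47633694,  0.17217287]), 'tvec': array([-0.53387149,  0.23426175,  0.9781219 ])}
{'time': 0.1, 'joint_positions': array([ 1.24408181,  0.32177928, -0.07009772,  1.45155896,  0.0225925 ,
        1.37075136, -0.05688867]), 'qd': array([-0.00040616, -0.00210116,  0.00025317, -0.00322888, -0.00146889,
        0.00120568, -0.00013476]), 'joint_torque': array([-2.27154801e-04, -4.92571199e+01, -4.05772319e-01, -3.13399065e+01,
       -6.41640835e-02,  3.95866041e-02,  9.16558656e-05]), 'position': array([ 0.2170768 , -0.61218876,  0.2325482 ]), 'tool_rot': array([-3.09443004e+00, -5.32557384e-01,  5.77036699e-04]), 'ft_force': array([-0.189419  , -0.89981064, -0.50484948]), 'torque': array([-0.02592882, -0.03203087, -0.0053664 ]), 'grip_width': 0.9961107308456615}
```

View pics/top0.png

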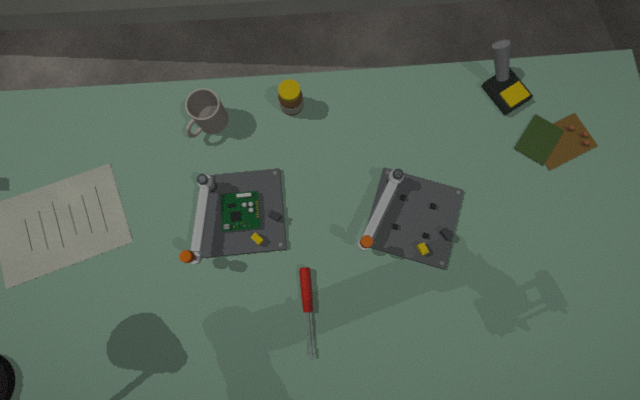

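View pics/side0.png

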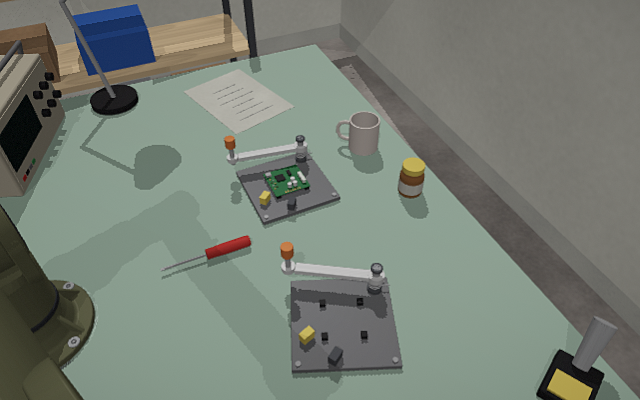

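The top view shows the loaded jig (green board) on the left, with its knob at about (187,256), pivot (204,181), yellow block (257,239) and dark stop (275,215). The empty jig is on the right, with its knob at (366,241). In the side view the loaded jig is the upper one, with its knob at (230,143).

```bash
cat > h.py <<'E'
from bench import ctrl
import cv2, numpy as np
C={n:ctrl.calibration(n) for n in("top","side")}
def cam(n):
    c=C[n];K=np.array([[c['fx'],0,c['cx']],[0,c['fy'],c['cy']],[0,0,1]]);R=cv2.Rodrigues(np.array(c['rvec']))[0];return K,np.array(c['distortion']),R,np.array(c['tvec'])
def ray(n,p):
    K,d,R,t=cam(n);u=cv2.undistortPoints(np.array([[p]],float),K,d)[0,0]
    v=R.T@np.array([u[0],u[1],1]);return -R.T@t,v/np.linalg.norm(v)
def plane(n,p,z):
    o,v=ray(n,p);return o+v*(z-o[2])/v[2]
def tri(a,b):
    o1,v1=ray("top",a);o2,v2=ray("side",b)
    s=np.linalg.lstsq(np.c_[v1,-v2],o2-o1,rcond=None)[0];A=o1+s[0]*v1;B=o2+s[1]*v2
    return (A+B)/2,np.linalg.norm(A-B)
def blobs(im,lo,hi,amin=25):
    m=cv2.inRange(cv2.cvtColor(im,cv2.COLOR_RGB2HSV),lo,hi)
    n,_,st,ce=cv2.connectedComponentsWithStats(m)
    return [(ce[i].round(1),st[i]) for i in range(1,n) if st[i][4]>=amin]
OR=((5,200,120),(16,255,255));YE=((20,180,120),(32,255,255))
E
python3 - <<'E'
from h import *
for n in("top","side"):
    im=cv2.cvtColor(cv2.imread(f"pics/{n}0.png"),cv2.COLOR_BGR2RGB)
    print(n,"OR",blobs(im,*OR),"\nYE",blobs(im,*YE))
    x,y=((170,150) if n=="top" else (215,120))
    cv2.imwrite(f"pics/{n}0c.png",cv2.resize(cv2.cvtColor(im,cv2.COLOR_RGB2BGR)[y:y+130,x:x+150],None,fx=4.5,fy=4.5,interpolation=cv2.INTER_CUBIC))
E
```

```text
top OR [(array([366.1, 241.1]), array([361, 236,  11,  11,  78], dtype=int32)), (array([185.1, 255.9]), array([180, 251,  11,  11,  94], dtype=int32))] 
YE [(array([288.8,  89.2]), array([279,  80,  21,  20, 326], dtype=int32)), (array([514.5,  93.5]), array([501,  81,  29,  25, 391], dtype=int32)), (array([256.7, 238.1]), array([251, 233,  12,  11,  71], dtype=int32)), (array([422.8, 248.3]), array([418, 243,  11,  12,  77], dtype=int32))]
side OR [] 
YE []
```

View pics/top0c.png

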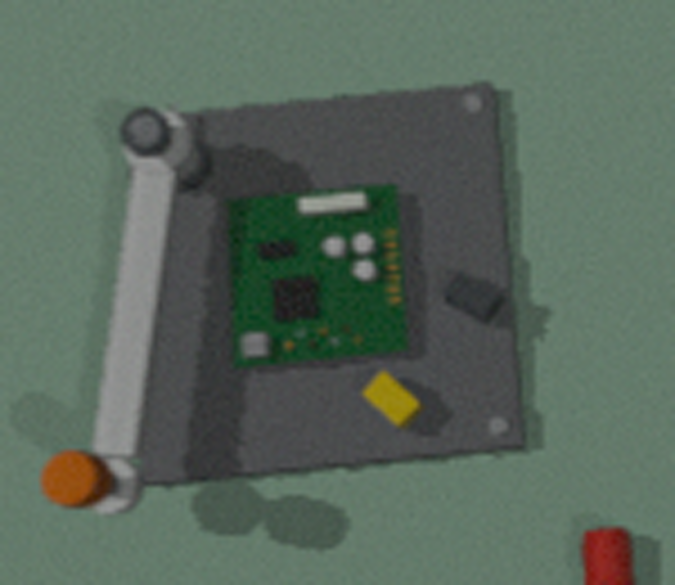

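View pics/side0c.png

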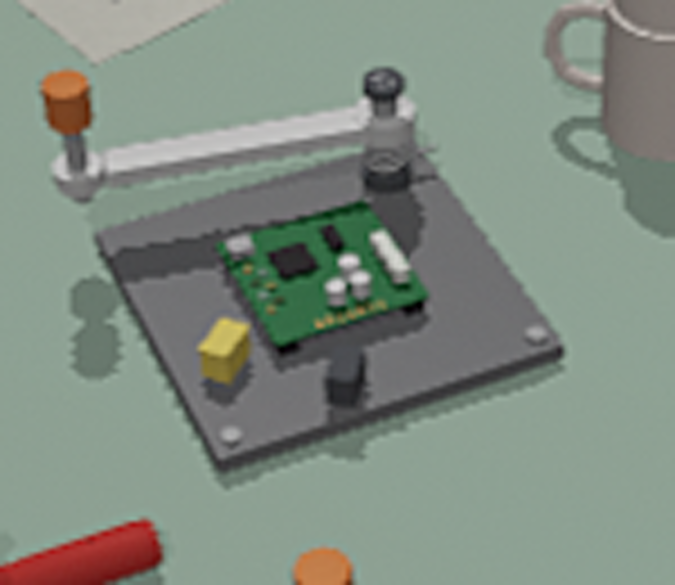

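```bash
python3 - <<'E'
from h import *
im=cv2.cvtColor(cv2.imread("pics/side0.png"),cv2.COLOR_BGR2RGB)
OS=blobs(im,(3,140,90),(15,255,255)); print(OS)
s=min((b[0] for b in OS),key=lambda c:np.hypot(*(c-[230,143])))
t=np.array([185.7,256.0])
k,e=tri(t,s);print("knob tri",k,e, "ray top z.118",plane("top",t,.118),"side .107",plane("side",s,.107))
T=lambda x,y:(170+(x+.5)/4.5-.5,150+(y+.5)/4.5-.5)
S=lambda x,y:(215+(x+.5)/4.5-.5,120+(y+.5)/4.5-.5)
print("knobtop zoom",plane("top",T(74,477),.12), "side",plane("side",S(66,86),.12))
y=plane("top",T(391,397),.032);d=plane("top",T(475,295),.032)
print("y,d",y,d,np.linalg.norm(y-d)); 
print("y side",plane("side",S(232,335),.032),"d side",plane("side",S(347,358),.032))
g=(y+d)/2;print("gap",g)
for kk in (k,plane("top",T(74,477),.12)):
    v=(g-kk)[:2];L=np.linalg.norm(v);m=(g+kk)[:2]/2;n=np.array([-v[1],v[0]])/L
    print("chord",L,"pivot",m+n*np.sqrt(.175**2-L*L/4))
print("pivot head",tri(T(147,130),S(383,80)))
print("spare knob", plane("top",(366,241),.12))
E
```

```text
[(array([229.5, 142.2]), array([225, 136,  10,  14, 117], dtype=int32)), (array([411.4, 178.2]), array([400, 172,  23,  10,  70], dtype=int32)), (array([286.5, 250.1]), array([281, 242,  12,  18, 182], dtype=int32))]
knob tri [0.48994616 0.2859038  0.10174446] 0.0024804633437214064 ray top z.118 [0.48733583 0.28041658 0.118     ] side .107 [0.48985198 0.27882254 0.107     ]
knobtop zoom [0.48790853 0.27899209 0.12      ] side [0.48995846 0.27508961 0.12      ]
y,d [0.52472025 0.14753778 0.032     ] [0.57482407 0.10199052 0.032     ] 0.0677122218482495
y side [0.53145725 0.14738836 0.032     ] d side [0.58065166 0.106475   0.032     ]
gap [0.54977216 0.12476415 0.032     ]
chord 0.17188698766303928 pivot [0.6627701  0.25839224]
chord 0.16617269995751627 pivot [0.66178762 0.25921688]
pivot head (array([0.66192733, 0.25554691, 0.08385794]), np.float64(0.002282448603508301))
spare knob [ 0.49156057 -0.09381552  0.12      ]
```

Request:
{"method": "servo_tool", "body": {"series": [{"travel":[0.035,-0.021,0]},{"travel":[0.035,-0.021,0]},{"travel":[0.035,-0.021,0]},{"travel":[0.035,-0.021,0]},{"travel":[0.035,-0.021,0]}]}}

```text
$.series[0]: bad value
```

Request:
{"method": "servo_tool", "body": {"series": [{"travel":[0.035,-0.021,0]},{"travel":[0.035,-0.021,0]},{"travel":[0.035,-0.021,0]},{"travel":[0.035,-0.021,0]},{"travel":[0.035,-0.021,0]}]}}

```text
$.series[0]: bad value
```

```bash
cat >> h.py <<'E'
from scipy.spatial.transform import Rotation as Ro
P=np.array([.662,.257])
def go(target,yang):
    "remaining travel in present tool axes, and tool z turn to bring tool y to world angle yang"
    s=ctrl.get_state();R=Ro.from_rotvec(s['tool_rot']).as_matrix()
    Rt=np.array([[-np.sin(yang),np.cos(yang),0],[np.cos(yang),np.sin(yang),0],[0,0,-1.]])
    Rt[:,0]=np.cross(Rt[:,1],Rt[:,2]) if 0 else Rt[:,0]
    Y=np.array([np.cos(yang),np.sin(yang),0]);Z=np.array([0,0,-1.]);X=np.cross(Y,Z)
    Rt=np.c_[X,Y,Z]
    print("t",s['time'],"pos",s['position'].round(4),"F",s['ft_force'].round(1),"grip",round(s['grip_width'],3),"q",s['joint_positions'].round(2))
    print("travel",(R.T@(np.array(target)-s['position'])).round(4),"turn",Ro.from_matrix(R.T@Rt).as_rotvec().round(4))
E
python3 -c "
from h import *
go([.56,-.2,.2325],4.586)
go([.489,.279,.2],4.586)"
```

```text
t 0.1 pos [ 0.2171 -0.6122  0.2325] F [-0.2 -0.9 -0.5] grip 0.996 q [ 1.24  0.32 -0.07  1.45  0.02  1.37 -0.06]
travel [ 0.461  -0.2738  0.0005] turn [-0.0017  0.0005  0.4673]
t 0.1 pos [ 0.2171 -0.6122  0.2325] F [-0.2 -0.9 -0.5] grip 0.996 q [ 1.24  0.32 -0.07  1.45  0.02  1.37 -0.06]
travel [ 0.5542 -0.749   0.0338] turn [-0.0017  0.0005  0.4673]
```

Request:
{"method": "servo_tool", "body": {"series": [{"travel":[0.035,-0.021,0],"angular":[0,0,0]},{"travel":[0.035,-0.021,0],"angular":[0,0,0]},{"travel":[0.035,-0.021,0],"angular":[0,0,0]},{"travel":[0.035,-0.021,0],"angular":[0,0,0]},{"travel":[0.035,-0.021,0],"angular":[0,0,0]}]}}

```text
time: 0.6
position: [0.3478, -0.4536, 0.2331]
tool_rot: [-3.096, -0.533, 0.001]
ft_force: [-0.1, -1.6, 0.4]
grip_width: 0.998
```

Request:
{"method": "servo_tool", "body": {"series": [{"travel":[0.035,-0.021,0],"angular":[0,0,0]},{"travel":[0.035,-0.021,0],"angular":[0,0,0]},{"travel":[0.035,-0.021,0],"angular":[0,0,0]},{"travel":[0.035,-0.021,0],"angular":[0,0,0]},{"travel":[0.035,-0.021,0],"angular":[0,0,0]}]}}

```text
time: 1.1
position: [0.4775, -0.2962, 0.2332]
tool_rot: [-3.096, -0.533, 0.001]
ft_force: [0.6, -0.6, 0.3]
grip_width: 1.002
```

```bash
python3 -c "
from h import *
go([.56,-.2,.2325],4.586)
go([.489,.279,.2],4.586)"
```

```text
t 1.1 pos [ 0.4775 -0.2962  0.2332] F [ 0.6 -0.6  0.3] grip 1.002 q [ 0.82  0.15 -0.34  1.66  0.05  1.33 -0.76]
travel [ 0.1099 -0.0631  0.0007] turn [-2.000e-04  5.000e-04  4.671e-01]
t 1.1 pos [ 0.4775 -0.2962  0.2332] F [ 0.6 -0.6  0.3] grip 1.002 q [ 0.82  0.15 -0.34  1.66  0.05  1.33 -0.76]
travel [ 0.2031 -0.5383  0.0333] turn [-2.000e-04  5.000e-04  4.671e-01]
```

Request:
{"method": "servo_tool", "body": {"series": [{"travel":[0.016,-0.041,0],"angular":[0,0,0]},{"travel":[0.016,-0.041,0],"angular":[0,0,0]},{"travel":[0.016,-0.041,0],"angular":[0,0,0]},{"travel":[0.016,-0.041,0],"angular":[0,0,0]},{"travel":[0.016,-0.041,0],"angular":[0,0,0]}]}}

```text
time: 1.6
position: [0.4833, -0.076, 0.2332]
tool_rot: [3.096, 0.533, -0.001]
ft_force: [0.5, -0.6, 0.5]
grip_width: 1.006
```

Request:
{"method": "servo_tool", "body": {"series": [{"travel":[0.016,-0.041,0],"angular":[0,0,0]},{"travel":[0.016,-0.041,0],"angular":[0,0,0]},{"travel":[0.016,-0.041,0],"angular":[0,0,0]},{"travel":[0.016,-0.041,0],"angular":[0,0,0]},{"travel":[0.016,-0.041,0],"angular":[0,0,0]}]}}

```text
time: 2.1
position: [0.4902, 0.1437, 0.2334]
tool_rot: [3.096, 0.532, -0.0]
ft_force: [0.9, 1.1, 0.2]
grip_width: 0.999
```

Request:
{"method": "servo_tool", "body": {"series": [{"travel":[0,0,0],"angular":[0,0,0.094]},{"travel":[0,0,0],"angular":[0,0,0.094]},{"travel":[0,0,0],"angular":[0,0,0.094]},{"travel":[0,0,0],"angular":[0,0,0.094]},{"travel":[0,0,0],"angular":[0,0,0.092]}]}}

```text
time: 2.6
position: [0.4903, 0.1421, 0.2331]
tool_rot: [3.135, -0.205, -0.001]
ft_force: [-0.7, 0.7, -0.2]
grip_width: 1.001
```

```bash
python3 -c "
from h import *
go([.489,.279,.18],4.586)"
```

```text
t 2.6 pos [0.4903 0.1421 0.2331] F [-0.7  0.7 -0.2] grip 1.001 q [ 0.37  0.06 -0.73  1.77  0.04  1.33 -2.07]
travel [-0.0192 -0.1356  0.053 ] turn [ 0.0004  0.0008 -0.0045]
```

Request:
{"method": "servo_tool", "body": {"series": [{"travel":[-0.004,-0.027,0.0106],"angular":[0,0,0]},{"travel":[-0.004,-0.027,0.0106],"angular":[0,0,0]},{"travel":[-0.004,-0.027,0.0106],"angular":[0,0,0]},{"travel":[-0.004,-0.027,0.0106],"angular":[0,0,0]},{"travel":[-0.0032,-0.0276,0.0106],"angular":[0,0,-0.0045]}]}}

```text
time: 3.1
position: [0.4885, 0.2798, 0.1797]
tool_rot: [3.135, -0.193, -0.001]
ft_force: [0.2, -0.2, -0.2]
grip_width: 1.001
```

```bash
python3 - <<'E'
from h import *
go([.489,.279,.101],4.586)
for n in("top","side"):
    im=ctrl.get_image(n); cv2.imwrite(f"pics/{n}1.png",cv2.cvtColor(im,cv2.COLOR_RGB2BGR))
x,y=180,80
cv2.imwrite("pics/side1c.png",cv2.resize(cv2.imread("pics/side1.png")[y:y+150,x:x+200],None,fx=4,fy=4))
E
```

```text
t 3.1 pos [0.4885 0.2798 0.1797] F [ 0.2 -0.2 -0.2] grip 1.001 q [ 0.14  0.26 -0.82  1.72  0.2   1.25 -2.41]
travel [0.0006 0.0007 0.0787] turn [0.0007 0.0004 0.0034]
```

View pics/side1c.png

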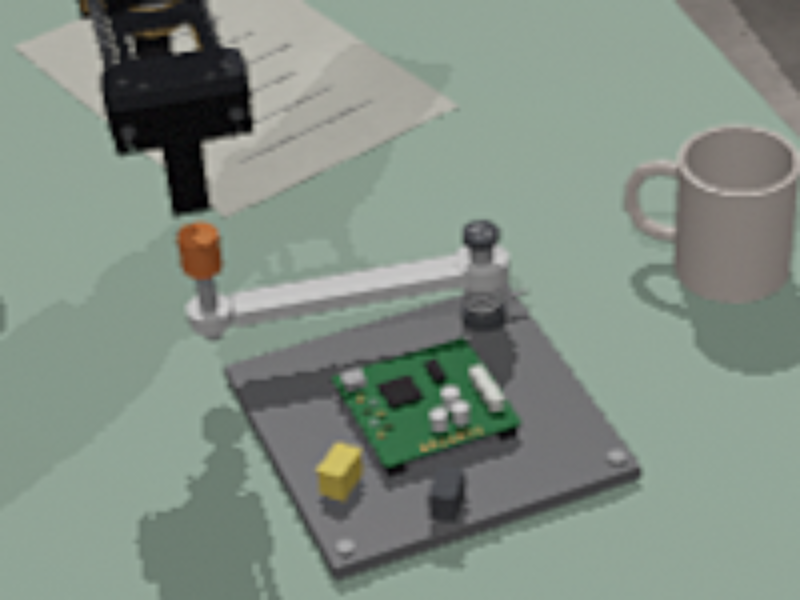

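View pics/top1.png

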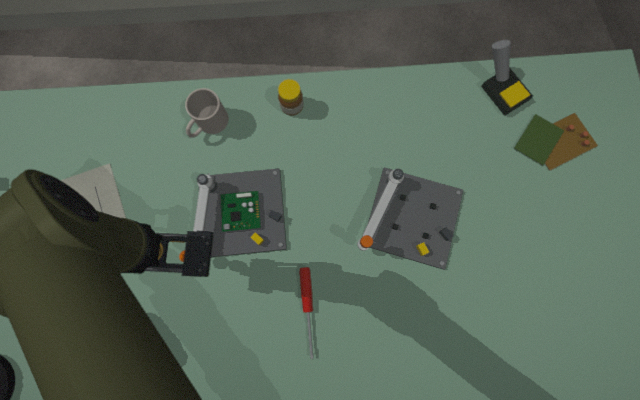

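Request:
{"method": "servo_tool", "body": {"series": [{"travel":[0,0,0.018],"angular":[0,0,0]},{"travel":[0,0,0.018],"angular":[0,0,0]},{"travel":[0,0,0.018],"angular":[0,0,0]},{"travel":[0,0,0.018],"angular":[0,0,0]},{"travel":[0,0,0.007],"angular":[0,0,0]}]}}

```text
time: 3.7
position: [0.4881, 0.2773, 0.0997]
tool_rot: [3.133, -0.194, -0.004]
ft_force: [0.6, 0.6, 0.4]
grip_width: 1.004
```

Request:
{"method": "servo_tool", "body": {"series": [{"travel":[0,0,0],"angular":[0,0,0]},{"travel":[0,0,0],"angular":[0,0,0]},{"travel":[0,0,0],"angular":[0,0,0]},{"travel":[0,0,0],"angular":[0,0,0]},{"travel":[0,0,0],"angular":[0,0,0]}], "claw": 0, "squeeze": 25}}

```text
time: 4.2
position: [0.4891, 0.2792, 0.1021]
tool_rot: [-3.136, 0.193, -0.001]
ft_force: [-0.4, -0.4, -0.2]
grip_width: 0.633
```

Request:
{"method": "servo_tool", "body": {"series": [{"travel":[0,0,0],"angular":[0,0,0]},{"travel":[0,0,0],"angular":[0,0,0]},{"travel":[0,0,0],"angular":[0,0,0]}]}}

```text
time: 4.5
position: [0.4888, 0.2793, 0.1016]
tool_rot: [-3.135, 0.193, -0.0]
ft_force: [0.3, 1.9, -0.2]
grip_width: 0.361
```

```bash
python3 - <<'E'
from h import *
go([.489,.279,.1],4.586)
for n in("top","side"):
    im=ctrl.get_image(n); cv2.imwrite(f"pics/{n}2.png",cv2.cvtColor(im,cv2.COLOR_RGB2BGR))
x,y=180,80
cv2.imwrite("pics/side2c.png",cv2.resize(cv2.imread("pics/side2.png")[y:y+150,x:x+200],None,fx=4,fy=4))
s=ctrl.get_state();p=s['position'][:2];print("r",np.linalg.norm(p-P),"ang",np.arctan2(*(p-P)[::-1])%6.283)
E
```

```text
t 4.5 pos [0.4888 0.2793 0.1016] F [ 0.3  1.9 -0.2] grip 0.361 q [ 0.11  0.34 -0.79  1.8   0.27  1.11 -2.47]
travel [0.0002 0.0003 0.0016] turn [-0.0003 -0.      0.0037]
r 0.1748298734471921 ang 3.0112774896177656
```

View pics/side2c.png

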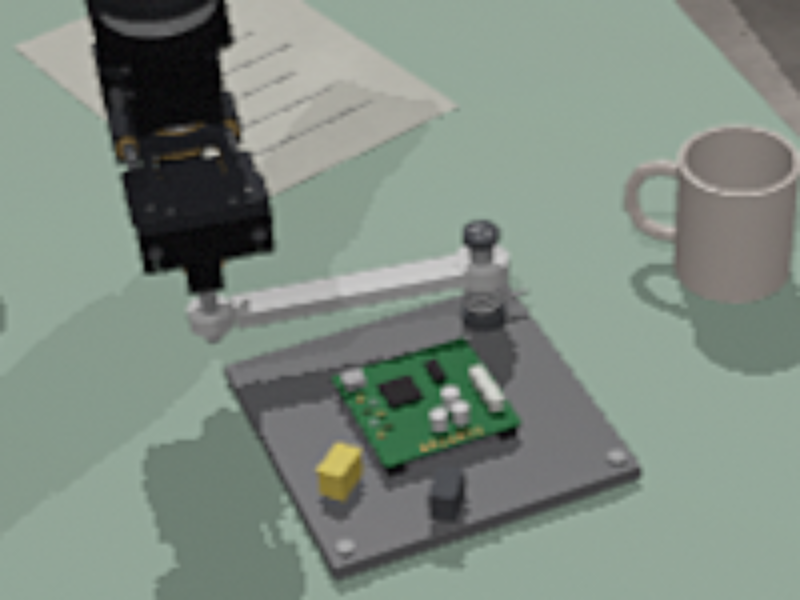

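Request:
{"method": "servo_tool", "body": {"series": [{"travel":[0,0,0],"angular":[0,0,0]},{"travel":[0,0,0],"angular":[0,0,0]}]}}

```text
time: 4.8
position: [0.4887, 0.2796, 0.1016]
tool_rot: [-3.135, 0.192, 0.0]
ft_force: [-0.9, 1.4, 0.9]
grip_width: 0.292
```

Request:
{"method": "servo_tool", "body": {"series": [{"travel":[0.0004,0.0119,0],"angular":[0,0,-0.068]},{"travel":[0.0004,0.0119,0],"angular":[0,0,-0.068]},{"travel":[0.0004,0.0119,0],"angular":[0,0,-0.068]},{"travel":[0.0004,0.0119,0],"angular":[0,0,-0.068]},{"travel":[0.0004,0.0119,0],"angular":[0,0,-0.068]}]}}

```text
time: 5.3
position: [0.4912, 0.2199, 0.1017]
tool_rot: [-3.122, -0.346, 0.001]
ft_force: [-1.2, 1.4, 0.3]
grip_width: 0.294
```

```bash
cat > chk.py <<'E'
from h import *
s=ctrl.get_state();p=s['position'];d=p[:2]-P
R=Ro.from_rotvec(s['tool_rot']).as_matrix()
print("r",np.linalg.norm(d),"swing",np.arctan2(d[1],d[0])%6.2832-3.0112,"yang",np.arctan2(R[1,1],R[0,1])%6.2832-4.586,"tilt",R[:,2].round(3),"z",p[2],"g",s['grip_width'],"F tool",(R.T@s['ft_force']).round(1),"q",s['joint_positions'].round(2))
E
python3 chk.py
```

```text
r 0.17478593179117421 swing 0.3440580404945366 yang 0.34691335879665974 tilt [-0.  0. -1.] z 0.1016902347211146 g 0.29424534252168133 F tool [-0.9 -1.6 -0.3] q [ 0.27  0.29 -0.84  1.86  0.25  1.09 -2.01]
```

Following the arc well.

Request:
{"method": "servo_tool", "body": {"series": [{"travel":[0.0004,0.0119,0],"angular":[0,0,-0.068]},{"travel":[0.0004,0.0119,0],"angular":[0,0,-0.068]},{"travel":[0.0004,0.0119,0],"angular":[0,0,-0.068]},{"travel":[0.0004,0.0119,0],"angular":[0,0,-0.068]},{"travel":[0.0004,0.0119,0],"angular":[0,0,-0.068]}]}}

```text
time: 5.8
position: [0.5133, 0.1648, 0.1015]
tool_rot: [-3.019, -0.868, 0.002]
ft_force: [-1.0, 1.3, 0.9]
grip_width: 0.294
```

Request:
{"method": "servo_tool", "body": {"series": [{"travel":[0.0004,0.0119,0],"angular":[0,0,-0.068]},{"travel":[0.0004,0.0119,0],"angular":[0,0,-0.068]},{"travel":[0.0004,0.0119,0],"angular":[0,0,-0.068]},{"travel":[0.0004,0.0119,0],"angular":[0,0,-0.068]},{"travel":[0,0,0],"angular":[0,0,0]}]}}

```text
time: 6.3
position: [0.5442, 0.1274, 0.1012]
tool_rot: [-2.876, -1.263, 0.003]
ft_force: [-4.4, 1.2, 1.1]
grip_width: 0.288
```

```bash
python3 chk.py;python3 - <<'E'
from h import *
for n in("top","side"):
    im=ctrl.get_image(n); cv2.imwrite(f"pics/{n}3.png",cv2.cvtColor(im,cv2.COLOR_RGB2BGR))
x,y=180,80
cv2.imwrite("pics/side3c.png",cv2.resize(cv2.imread("pics/side3.png")[y:y+150,x:x+200],None,fx=4,fy=4))
E
```

```text
r 0.17516298365550803 swing 0.9636122846879456 yang 0.9539378475748119 tilt [-0.002 -0.    -1.   ] z 0.10120327655563716 g 0.2881175902079487 F tool [-2.1 -4.  -1.1] q [ 0.48  0.36 -0.89  1.81  0.31  1.12 -1.26]
```

View pics/side3c.png

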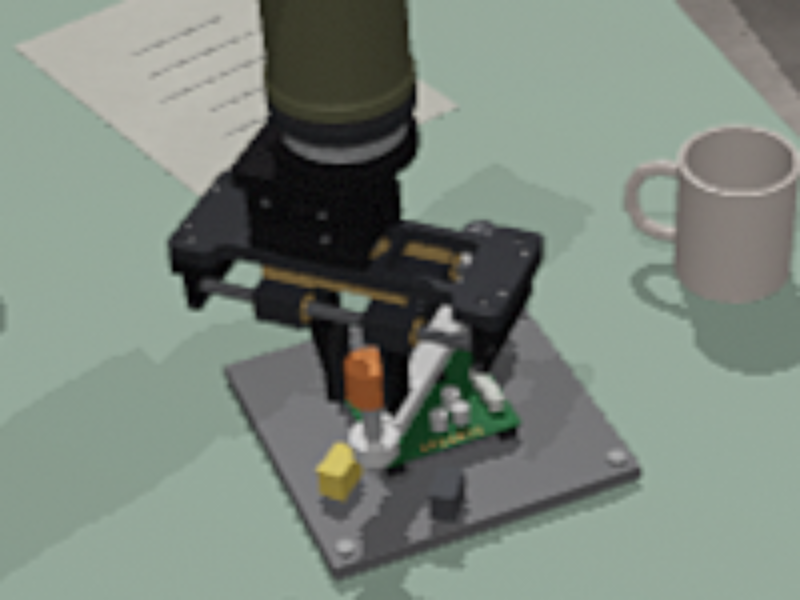

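The side view shows the knob held between the fingers, with the arm past the yellow block at crop position (340,470). I'll go on to the middle of the gap.

Request:
{"method": "servo_tool", "body": {"series": [{"travel":[0.0001,0.005,0],"angular":[0,0,-0.03]},{"travel":[0.0001,0.005,0],"angular":[0,0,-0.03]},{"travel":[0,0,0],"angular":[0,0,0]},{"travel":[0,0,0],"angular":[0,0,0]}]}}

```text
time: 6.8
position: [0.5507, 0.1218, 0.1011]
tool_rot: [2.837, 1.35, -0.004]
ft_force: [-4.1, -2.0, 0.9]
grip_width: 0.294
```

```bash
python3 chk.py
```

```text
r 0.17515024016320863 swing 1.0123610066519384 yang 1.0145463611125747 tilt [-0.002 -0.001 -1.   ] z 0.10112923178860973 g 0.2936613215689334 F tool [-4.1 -1.9 -0.9] q [ 0.49  0.38 -0.89  1.8   0.32  1.12 -1.2 ]
```

Request:
{"method": "servo_tool", "body": {"series": [{"travel":[0,0,0.005],"angular":[0,0,0]},{"travel":[0,0,0.005],"angular":[0,0,0]},{"travel":[0,0,0.005],"angular":[0,0,0]},{"travel":[0,0,0.003],"angular":[0,0,0]},{"travel":[0,0,0],"angular":[0,0,0]}], "squeeze": 35}}

```text
time: 7.3
position: [0.5517, 0.1211, 0.0848]
tool_rot: [2.834, 1.349, -0.003]
ft_force: [-7.1, -3.9, 13.0]
grip_width: 0.289
```

```bash
python3 chk.py;python3 - <<'E'
from h import *
for n in("top","side"):
    im=ctrl.get_image(n); cv2.imwrite(f"pics/{n}4.png",cv2.cvtColor(im,cv2.COLOR_RGB2BGR))
x,y=180,80
cv2.imwrite("pics/side4c.png",cv2.resize(cv2.imread("pics/side4.png")[y:y+150,x:x+200],None,fx=4,fy=4))
E
```

```text
r 0.17500526208366307 swing 1.0193403562490002 yang 1.0150755782625875 tilt [-0.001 -0.003 -1.   ] z 0.08476689779764159 g 0.2893541696651612 F tool [ -7.6  -3.  -13. ] q [ 0.48  0.4  -0.88  1.81  0.35  1.1  -1.21]
```

View pics/side4c.png

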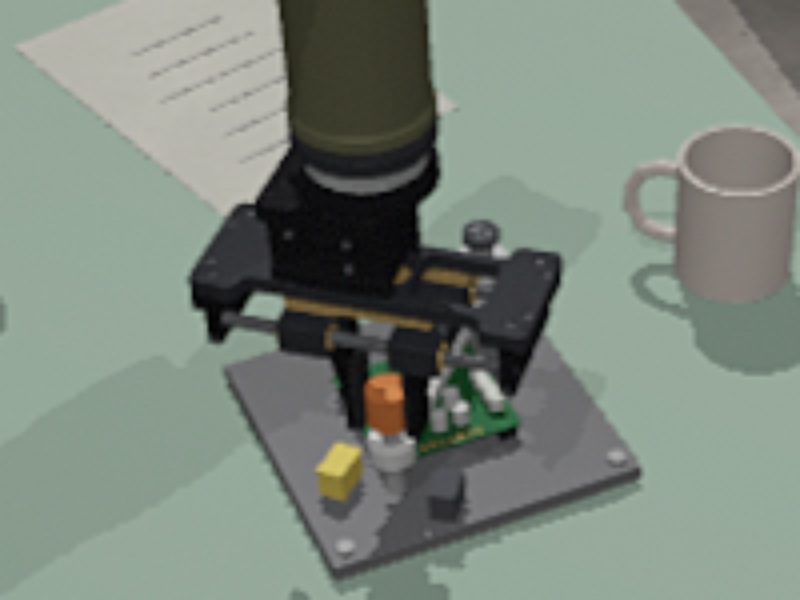

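Request:
{"method": "servo_tool", "body": {"series": [{"travel":[0,0,0.002],"angular":[0,0,0]},{"travel":[0,0,0.001],"angular":[0,0,0]},{"travel":[0,0,0],"angular":[0,0,0]}]}}

```text
time: 7.7
position: [0.5528, 0.1204, 0.0844]
tool_rot: [2.832, 1.348, -0.001]
ft_force: [-11.0, -8.0, 27.8]
grip_width: 0.292
```

```bash
python3 chk.py
```

```text
r 0.1748515392136075 swing 1.0270301292339048 yang 1.0148223596046 tilt [ 0.002 -0.005 -1.   ] z 0.08443074138270945 g 0.29192026378340863 F tool [-13.2  -3.4 -27.8] q [ 0.48  0.4  -0.88  1.81  0.35  1.1  -1.21]
```

Request:
{"method": "servo_tool", "body": {"series": [{"travel":[0,0,-0.003],"angular":[0,0,0]},{"travel":[0,0,0],"angular":[0,0,0]}]}}

```text
time: 7.9
position: [0.5515, 0.1213, 0.0848]
tool_rot: [2.834, 1.349, -0.002]
ft_force: [-7.0, -4.3, 11.0]
grip_width: 0.294
```

```bash
python3 chk.py
```

```text
r 0.17501502608589736 swing 1.0180883784641268 yang 1.0150295274144163 tilt [-0.    -0.003 -1.   ] z 0.08480828431902379 g 0.2941383799743522 F tool [ -7.8  -2.7 -11. ] q [ 0.48  0.4  -0.88  1.81  0.34  1.1  -1.21]
```

Next I'll bring the arm back toward 0.91 while still holding the knob, then open.

Request:
{"method": "servo_tool", "body": {"series": [{"travel":[0.0,-0.006,0],"angular":[0,0,0.035]},{"travel":[0.0003,-0.006,0],"angular":[0,0,0.035]},{"travel":[0.0003,-0.005,0],"angular":[0,0,0.03]},{"travel":[0,0,0],"angular":[0,0,0]},{"travel":[0,0,0],"angular":[0,0,0]}]}}

```text
time: 8.4
position: [0.5387, 0.1329, 0.0848]
tool_rot: [2.898, 1.207, -0.004]
ft_force: [-7.9, -4.5, 12.6]
grip_width: 0.29
```

```bash
python3 chk.py
```

```text
r 0.17490427920183318 swing 0.9188757238039846 yang 0.9154701927011475 tilt [-0.001 -0.003 -1.   ] z 0.08477160583817198 g 0.2903486789935331 F tool [ -8.8  -2.4 -12.5] q [ 0.45  0.37 -0.87  1.83  0.32  1.09 -1.32]
```

Request:
{"method": "servo_tool", "body": {"series": [{"travel":[0,0,0],"angular":[0,0,0]},{"travel":[0,0,0],"angular":[0,0,0]},{"travel":[0,0,0],"angular":[0,0,0]},{"travel":[0,0,0],"angular":[0,0,0]},{"travel":[0,0,0],"angular":[0,0,0]}], "claw": 0.087}}

```text
time: 8.9
position: [0.54, 0.1334, 0.0835]
tool_rot: [2.9, 1.207, 0.001]
ft_force: [-0.8, -0.1, 0.2]
grip_width: 0.658
```

Request:
{"method": "servo_tool", "body": {"series": [{"travel":[0,0,0],"angular":[0,0,0]},{"travel":[0,0,0],"angular":[0,0,0]},{"travel":[0,0,0],"angular":[0,0,0]},{"travel":[0,0,0],"angular":[0,0,0]},{"travel":[0,0,0],"angular":[0,0,0]}]}}

```text
time: 9.4
position: [0.5395, 0.1336, 0.0835]
tool_rot: [2.9, 1.208, 0.0]
ft_force: [0.7, 1.2, 0.2]
grip_width: 0.989
```

```bash
python3 chk.py;python3 - <<'E'
from h import *
for n in("top","side"):
    im=ctrl.get_image(n); cv2.imwrite(f"pics/{n}5.png",cv2.cvtColor(im,cv2.COLOR_RGB2BGR))
x,y=180,80
cv2.imwrite("pics/side5c.png",cv2.resize(cv2.imread("pics/side5.png")[y:y+150,x:x+200],None,fx=4,fy=4))
E
```

```text
r 0.173914981754088 swing 0.9196379982808116 yang 0.9156802663327612 tilt [ 0. -0. -1.] z 0.08350361207805705 g 0.9889860160976448 F tool [ 1.4 -0.4 -0.2] q [ 0.46  0.37 -0.87  1.83  0.32  1.08 -1.32]
```

View pics/side5c.png

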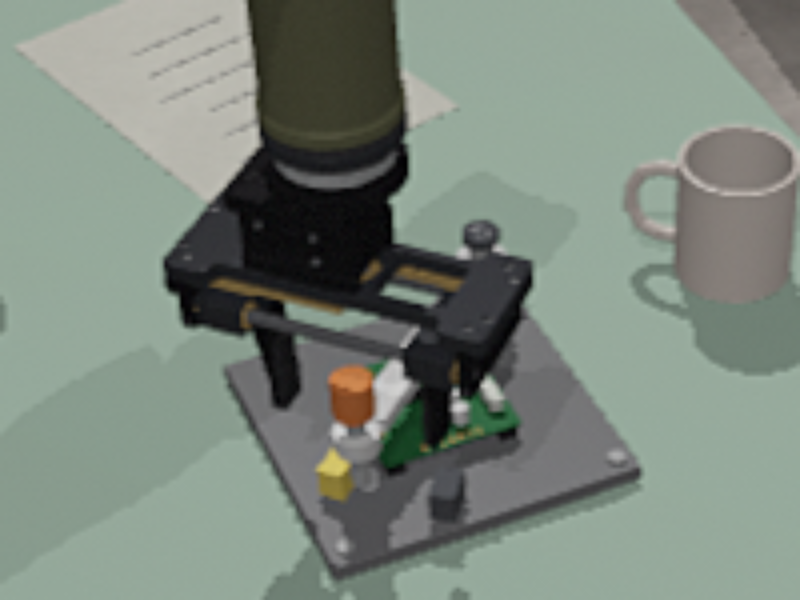

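The fingers are open, the knob at crop position (352,395) is free between them, and the bolt rests behind the yellow block at (335,475). I'll raise the gripper.

Request:
{"method": "servo_tool", "body": {"series": [{"travel":[0,0,-0.01],"angular":[0,0,0]},{"travel":[0,0,-0.02],"angular":[0,0,0]},{"travel":[0,0,-0.03],"angular":[0,0,0]},{"travel":[0,0,-0.03],"angular":[0,0,0]},{"travel":[0,0,-0.03],"angular":[0,0,0]}]}}

```text
time: 10.0
position: [0.5394, 0.1338, 0.2055]
tool_rot: [2.9, 1.208, 0.001]
ft_force: [1.0, 0.1, -0.7]
grip_width: 1.0
```

Request:
{"method": "servo_tool", "body": {"series": [{"travel":[0,-0.03,-0.02],"angular":[0,0,0]},{"travel":[0,-0.04,0],"angular":[0,0,0]},{"travel":[0,-0.04,0],"angular":[0,0,0]},{"travel":[0,-0.03,0],"angular":[0,0,0]},{"travel":[0,0,0],"angular":[0,0,0]}]}}

```text
time: 10.5
position: [0.4366, 0.2366, 0.2246]
tool_rot: [2.894, 1.219, 0.002]
ft_force: [0.3, 0.3, 0.1]
grip_width: 1.003
```

```bash
python3 - <<'E'
from h import *
for n in("top","side"):
    im=ctrl.get_image(n); cv2.imwrite(f"pics/{n}6.png",cv2.cvtColor(im,cv2.COLOR_RGB2BGR))
    print(n,[b[0] for b in blobs(im,(3,140,90),(15,255,255))])
print(ctrl.get_state()['ft_force'],ctrl.get_state()['qd'].round(3))
x,y=180,80
a=cv2.resize(cv2.imread("pics/side6.png")[y:y+150,x:x+200],None,fx=3,fy=3)
b=cv2.resize(cv2.imread("pics/top6.png"),None,fx=.9,fy=.9)
cv2.imwrite("pics/side6c.png",a)
E
```

```text
top [array([255.8, 230. ]), array([366.3, 241.1])]
side [array([411.6, 178.5]), array([267.6, 178.4]), array([286.5, 250.1])]
[ 0.34055086 -1.14820868 -0.42555247] [ 0.016  0.025  0.037 -0.005  0.013 -0.003 -0.   ]
```

View pics/side6c.png

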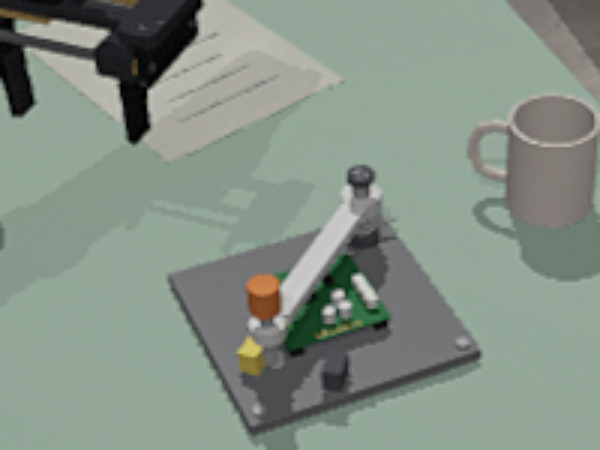

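View pics/top6.png

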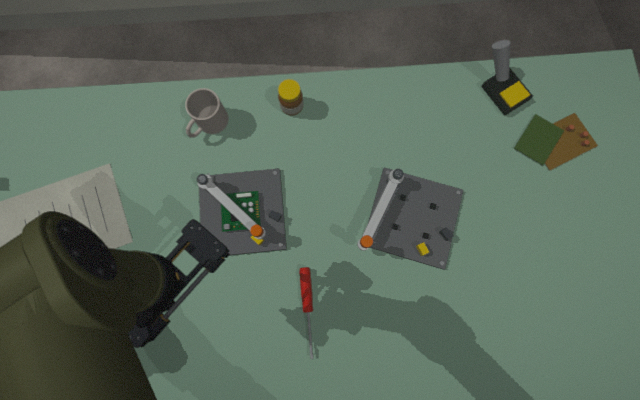

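```bash
python3 - <<'E'
from h import *
k,e=tri((256.2,230.3),(267.6,178.4));d=plane("top",(256.2,230.3),.098)[:2]-P
print(k,e,np.arctan2(d[1],d[0])%6.2832-3.0112)
print(ctrl.close_job())
E
```

```text
[0.53547181 0.13841859 0.08720122] 0.00175733772725408 0.8809185241814519
the job is handed in; nothing more can be done
None
```

The loaded jig's arm is latched behind the yellow catch block with its bolt down, and I handed the job in at about 10.6 s of the 42 s allowed. No verdict was reported.

I gripped the orange knob on the green-board jig and swung the arm to about 1.01 rad with the bolt still up. I then pushed the bolt down about 17 mm from where it started, until it bottomed out at roughly 28 N. With the knob still held I let the arm back to about 0.92 rad, opened the fingers and moved clear.

**Last checks:**
- **Knob height:** the cameras put it at about 0.087 m, against 0.102 m at the start. That fits a bolt fully down, and the grip travel ending on a hard stop agrees.
- **Arm angle:** the camera estimate was 0.88 rad, against the nominal 0.90 rad when latched. That is within camera error and above the 0.84 rad limit.
- **Empty jig:** its knob had not moved in either view.
- **Robot:** it was standing clear and reading no contact force.

No check failed; the 0.88 against 0.90 rad difference was the only disagreement. I took no second picture to confirm the latched arm was still.

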